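# Hang the blue cap wrench on the carousel's free hook

## Task

Turn the wrench carousel by the orange bar on its top until its one empty hook points along the red pointer of the stand. Then hang the blue bottle-cap wrench on that hook by its loop and let go, leaving the hook at the pointer. Leave the yellow wrench and the two bottles standing where they are.

Things in the scene. Friction and masses are not known exactly. Their poses are not given: they have to be found in the camera images.
- blue_wrench: Blue bottle-cap wrench to hang, about 120 g, standing on its socket foot (44 mm wide, 28 high; 12 mm shank above). On top an upright rectangular loop of 8 mm flat bars: 52 mm wide along its y, 10 thick along its x, 66 to 132 mm above the foot; opening 36 mm wide, 74 to 124 mm above the foot, seen through along x. Origin: centre of the foot's underside, z up.
- stand: Fixed stand of the carousel: white round foot 170 mm wide, 14 high, with a thin column. Origin: centre of the foot's underside, on the vertical turning axis. A red pointer 20 mm wide lies along the stand's own -x (roughly towards the robot), out to 150 mm from the axis.
- carousel (a joint): Angle of the turning head, rad, anticlockwise from above; 0 when the empty hook points along the red pointer. Starts at 0.5 to 1.4; light friction (0.08 N m), stays where left. Four hooks at right angles; the other three carry grey, green and white wrenches like the blue one, fixed to the head, tops at 187 mm height, reaching 125 mm from the axis.
- bar (a point): Middle of the orange bar handle on top of the turning head, on the turning axis, 235 mm above the bench. The bar is 50 mm long (in line with the empty hook), 14 mm wide and 40 mm high (from 215 to 255 mm). It turns with the head.
- hook (a point): Seat of the empty hook: top of its lowest point, 100 mm from the axis, 179 mm above the bench; its own -x points outwards. The hook, an 8 mm steel rod, leaves the hub at 190 mm height, dips to the seat and rises to an upturned tip (top at 197 mm height, end 129 mm from the axis). A loop passes over the tip in a level inward move, then is lowered until its top bar rests on the rod.
- yellow_wrench: Bystander: yellow bottle-cap wrench of the same shape and size as the blue one, standing on the bench. Origin: centre of its foot's underside.
- amber_bottle: Bystander: amber glass bottle with a white cap, 66 mm in diameter, 135 mm tall, standing. Origin: centre of its underside.
- clear_bottle: Bystander: clear glass bottle with a red cap, 66 mm in diameter, 135 mm tall, standing. Origin: centre of its underside.
Mind the look-alikes: they are no part of the job. Several things look just like the blue_wrench: the one meant starts farthest to the robot's right.

How it is judged (in metres and radians):
On the way, in this order (a step that is already met when the one before it is completed fails the run):
1. the empty hook is turned to the red pointer, within 12 degrees (value of joint carousel between -0.21 and 0.21 rad), for 0.2 s.
2. the blue wrench hangs on the empty hook by its loop (x of hook in the frame of blue_wrench between -0.045 and 0.045 m and y of hook in the frame of blue_wrench between -0.02 and 0.02 m and z of hook in the frame of blue_wrench between 0.1 and 0.14 m and angle between blue_wrench's own z axis and vertical below 0.35 rad), for 0.2 s.
At the end, for the whole second after the job is handed in: The blue wrench hangs at rest, released, by its loop on the once empty hook: rod through the loop under its top bar (seat within 20 mm sideways, 45 mm along the rod, 100 to 140 mm above the wrench's foot), upright within 20 degrees, hook along the red pointer within 15 degrees (all of step 2 and value of joint carousel between -0.26 and 0.26 rad and linear speed of blue_wrench below 0.05 m/s); the robot touches nothing.
It fails at once if the yellow wrench is shifted by more than 40 mm or knocked over (distance of yellow_wrench from where it was at the start of the episode above 0.04 m or angle between yellow_wrench's own z axis and vertical above 0.5 rad).
It fails at once if the amber bottle is shifted by more than 40 mm or knocked over (distance of amber_bottle from where it was at the start of the episode above 0.04 m or angle between amber_bottle's own z axis and vertical above 0.5 rad).
It fails at once if the clear bottle is shifted by more than 40 mm or knocked over (distance of clear_bottle from where it was at the start of the episode above 0.04 m or angle between clear_bottle's own z axis and vertical above 0.5 rad).
It also fails if it takes over 51 s, if anything falls off the work surface, if the arm or the gripper's body presses on something with over 40 N, if the wrist force passes 120 N, or if a joint passes its speed limit or range.

## Robot

A 6-joint arm with a two-finger parallel gripper is mounted at the origin on the work surface. World frame = base frame: x ahead of the robot, y to its left, z up, the work surface at z = 0. Lengths are in m, angles in degrees, forces in N, time in s.
With the tool pointing down it reaches from about 0.3 to 0.75 m from the base axis. Payload 8.5 kg.
Tool frame: the origin (TCP) lies at the very end of the fingers, on their centre line; the grasp point (between the pads) lies 19 mm behind it (robot.grasp_offset is the distance from the TCP to the grasp point, in m); z points along the fingers, y is the line along which they close (so a half turn about z gives the same grasp; the last joint's range is limited). The gripper opens to 85 mm and grips with 20 to 120 N. Pads are 22 mm wide; open, the fingers measure 114 mm over their backs; the gripper's body (76 mm by 85 mm) begins 54 mm behind the grasp point. The pads swing forward as they close: fully open they stand 13 mm farther back than shut.
Start: joints at [52.81, 21.807, 74.336, -0, 83.858, -12.336], TCP at [0.231, 0.499, 0.231] pointing down, gripper open.
Joint ranges: [-178.18, 178.18], [-50.72, 133.34], [12.68, 142.11], [-81.47, 261.47], [9.98, 163.14], [-165.26, 165.26]. Speed limits (degrees/s): [136.94, 136.94, 180, 180, 180, 180].

## Interface

Orientations are given as a 3x3 rotation matrix whose columns are the frame's x, y, z axes.
In Python, from plant import robot gives the robot as it stands.
- The arm moves only by the tool move_arm, never from a script. Its argument "commands" is a list of rows, each an object with "grip": the finger opening in m, from 0 to 0.0854; "offset": the shift along the tool's x, y, z in m, a list of three; "dr": the turn, a rotation vector about the tool's x, y, z in rad, a list of three. A call has 1 to 10 rows; each row is the pose to reach, as a shift and turn from the pose commanded when the call began, along the tool's axes at that moment; what a row does not reach only later rows make up. A row lasts 1/10 s, in which the tool goes at most 50 mm and 8.59 degrees, less where a joint would pass 70% of its speed; a pose out of reach is approached as far as the arm can. A call with a gripper value outside its range is refused whole. The fingers move at their own pace and stop on an object; "force" is the grip in N (left out, the last holds). Time passes only in rows, so rows that repeat a pose let the fingers close. It gives the time, the measured TCP pose, the force, the opening and the grip force at its end, in the units of the state.
- robot.get_obs(): the state, without advancing time (a new reading comes with each control period).
- robot.grab_frame(name): name is "scene" or "top" or "wrist"; returns a dict with "frame" (384x512x3 uint8, blue, green, red), "fx", "fy", "cx", "cy" (pixels), "k1" (the pictures are not rectified: a ray, as slopes to the right and down, at radius r is drawn at 1 + k1 r^2 times it, then the intrinsics apply), "R" (3x3) and "t" (3): a world point X has camera coordinates R X + t; the wrist camera has in their place "hand_eye" (4x4, takes a point from camera to tool coordinates, whose origin is the TCP and whose axes are the flange's). Camera axes: x right, y down, z forward; pixel columns grow to the right and rows downward; lengths in m; the calibration is good to about 2 mm. A picture is of the moment at which its call begins: read the wrist's pose just before it. There is no depth.
- robot.finish_job(): hands the job in; it is judged then, once.
The state is a dict: "time_s": time; "q": joint angles; "qvel": joint speeds; "effort": joint torques, N m; "tcp_pos": TCP position; "ee_rot": TCP orientation; "force": force on the tool from outside, world axes, zero at the start; "wrist_torque": the same for the moment, N m; "width": finger opening in m; "grip_force": force on a finger pad.
Only numpy, scipy, OpenCV 4.12 (cv2) and the standard library are available. Lean on these libraries where they do the work, as an engineer would, in place of code of your own. Each camera call takes 0.05 s, during which the arm holds its last target. There are 200 camera calls.

## Working session

There is one attempt and no reset: what is moved stays moved. The work goes in short steps, Python scripts to look and compute and a tool call to move; the robot and the scene stay as the last step left them, time stands still between calls to the robot, and variables do not carry over. Pictures are saved under pics/ and viewed, at most 10 in all, crops included, and the job is handed in when it is done.

Besides the shell and the picture viewer there is one more tool, called after "Request:" as a command line: name --argument value ..., lists and objects as JSON in quotes. move_arm: Moves the arm, as the interface text tells. Its arguments: {"type":"object","properties":{"commands":{"type":"array","items":{"type":"object","properties":{"grip":{"type":"number"},"offset":{"type":"array","items":{"type":"number"}},"dr":{"type":"array","items":{"type":"number"}}}}},"force":{"type":"number"}},"required":["commands"]}

```bash
ls; mkdir -p pics
cat > h.py <<'E'
import numpy as np, cv2
from plant import robot
def grab(n,save=None):
    o=robot.get_obs(); f=robot.grab_frame(n)
    if n=="wrist":
        H=np.array(f["hand_eye"]); Rt=np.array(o["ee_rot"]); 
        f["Rc"]=Rt@H[:3,:3]; f["c"]=Rt@H[:3,3]+np.array(o["tcp_pos"])
    else:
        f["Rc"]=np.array(f["R"]).T; f["c"]=-f["Rc"]@np.array(f["t"])
    if save: cv2.imwrite("pics/"+save,f["frame"])
    return f
def ray(f,u,v):
    x=(u-f["cx"])/f["fx"]; y=(v-f["cy"])/f["fy"]; a,b=x,y
    for _ in range(20):
        s=1+f["k1"]*(a*a+b*b); a,b=x/s,y/s
    return f["Rc"]@np.array([a,b,1.])
def onz(f,u,v,z):
    d=ray(f,u,v); return f["c"]+d*(z-f["c"][2])/d[2]
def proj(f,X):
    p=f["Rc"].T@(np.array(X)-f["c"]); a,b=p[0]/p[2],p[1]/p[2]; s=1+f["k1"]*(a*a+b*b)
    return np.array([f["cx"]+f["fx"]*a*s,f["cy"]+f["fy"]*b*s])
def tri(f,p,g,q):
    A=[];B=[]
    for F,P in((f,p),(g,q)):
        d=ray(F,*P);d/=np.linalg.norm(d);M=np.eye(3)-np.outer(d,d);A.append(M);B.append(M@F["c"])
    return np.linalg.lstsq(np.vstack(A),np.hstack(B),rcond=None)[0]
E
python3 - <<'E'
from h import *
a=grab("scene");b=grab("top")
cv2.imwrite("pics/a1.png",a["frame"]);cv2.imwrite("pics/b1.png",b["frame"])
for f in(a,b): print(f["c"],f["Rc"],f["fx"],f["k1"])
E
```

```text
pics
[0.97735413 0.01650849 0.87127798] [[-0.14028164  0.82545558 -0.54675784]
 [ 0.99009954  0.11422081 -0.08158746]
 [-0.0048957  -0.55278991 -0.83330627]] 408.11850908411367 0.02303177866706501
[ 0.36278191 -0.0330005   1.31226692] [[ 0.01378872 -0.99375933  0.11068995]
 [-0.99979117 -0.01537225 -0.01346528]
 [ 0.0150828  -0.11048116 -0.99376377]] 428.05464020180494 -0.02897249727271774
```

View pics/a1.png

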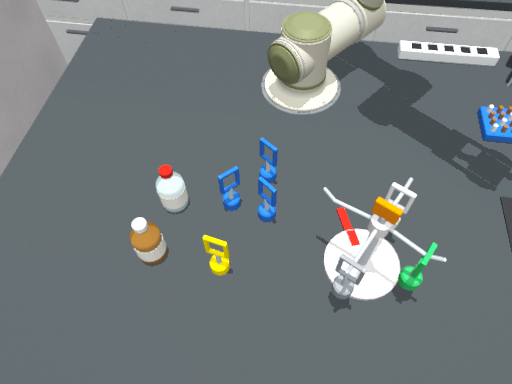

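View pics/b1.png

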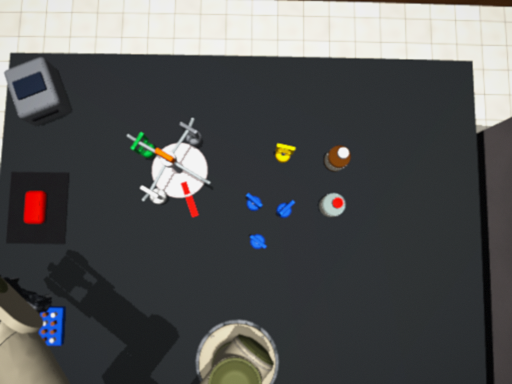

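The scene view shows three blue wrenches at (230,190), (268,160) and (267,200). The top view shows them at (286,210), (257,242) and (254,202). Robot right (-y) is top-image right, so the target is top (286,210) = scene (230,190). The empty hook's tip is at top (210,187), the pointer runs (183,185)–(196,215), and the orange bar is at (164,155).

```bash
cat > m1.py <<'E'
from h import *
a=grab("scene");b=grab("top")
def blobs(f,lo,hi,mn=15):
    m=cv2.inRange(cv2.cvtColor(f["frame"],cv2.COLOR_BGR2HSV),lo,hi)
    n,l,s,c=cv2.connectedComponentsWithStats(m)
    return [(c[i].round(1),s[i],(l==i).astype(np.uint8)) for i in range(1,n) if s[i,4]>=mn]
C=dict(blue=((105,150,60),(125,255,255)),yellow=((25,150,80),(35,255,255)),orange=((8,200,150),(20,255,255)),red=((0,200,100),(3,255,255)))
for k,(lo,hi) in C.items():
    for n,f in(("scene",a),("top",b)):
        for c,s,m in blobs(f,lo,hi):
            r=cv2.minAreaRect(cv2.findNonZero(m)); bx=cv2.boxPoints(r).round(1).tolist()
            print(k,n,c,s.tolist(),bx if k in("orange","red") else "")
cr=a["frame"][150:290,190:300]; cr2=b["frame"][180:260,230:310]
cv2.imwrite("pics/c1.png",np.hstack([cv2.resize(cr,(440,560),interpolation=2),cv2.resize(cr2,(360,560),interpolation=2)]))
E
python3 m1.py
```

```text
blue scene [490.5 131. ] [478, 107, 34, 36, 326] 
blue scene [267.2 182.8] [258, 137, 20, 85, 804] 
blue scene [230.2 190.7] [218, 166, 22, 45, 439] 
blue top [253.2 202.2] [246, 193, 17, 18, 217] 
blue top [284.8 208.9] [276, 200, 19, 18, 219] 
blue top [257.3 241.2] [249, 234, 18, 15, 208] 
blue top [ 53.4 325.4] [38, 306, 27, 40, 649] 
yellow scene [388.5 204.9] [377, 198, 24, 15, 77] 
yellow scene [217.3 254.9] [203, 235, 27, 40, 595] 
yellow top [284.2 151. ] [276, 143, 20, 18, 217] 
orange scene [385.2 212.5] [372, 201, 29, 23, 299] [[370.20001220703125, 210.39999389648438], [375.70001220703125, 200.8000030517578], [400.0, 214.89999389648438], [394.5, 224.5]]
orange top [163.1 154.3] [155, 148, 18, 13, 90] [[153.8000030517578, 151.8000030517578], [156.60000610351562, 147.0], [173.39999389648438, 156.60000610351562], [170.60000610351562, 161.39999389648438]]
red scene [165.2 171.3] [159, 166, 13, 12, 130] [[159.0, 166.0], [171.0, 166.0], [171.0, 177.0], [159.0, 177.0]]
red scene [343.7 218.6] [337, 208, 15, 22, 162] [[336.29998779296875, 209.1999969482422], [343.1000061035156, 2
[... 186 characters left out ...]
229.3000030517578], [358.79998779296875, 242.89999389648438], [352.70001220703125, 245.3000030517578]]
red top [185.  187.8] [182, 183, 7, 11, 42] [[181.5, 183.60000610351562], [185.0, 182.3000030517578], [188.60000610351562, 192.0], [185.10000610351562, 193.3000030517578]]
red top [ 34.1 206.9] [24, 191, 22, 33, 656] [[24.0, 191.0], [45.0, 191.0], [45.0, 223.0], [24.0, 223.0]]
red top [191.6 206.1] [186, 196, 12, 21, 137] [[185.3000030517578, 197.89999389648438], [191.60000610351562, 195.8000030517578], [197.89999389648438, 214.6999969482422], [191.60000610351562, 216.8000030517578]]
red top [337.2 202.4] [333, 198, 9, 10, 68] [[331.5, 202.5], [337.5, 196.5], [343.5, 202.5], [337.5, 208.5]]
```

View pics/c1.png

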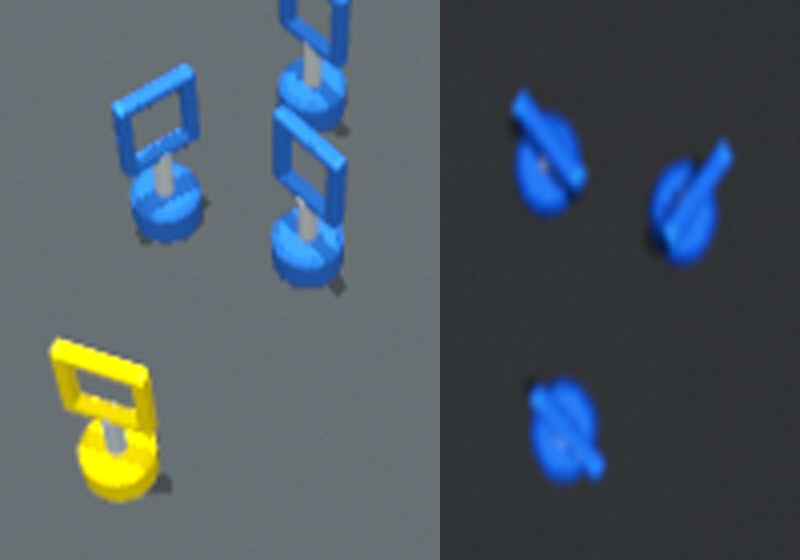

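The crop confirms the target. Its loop top-bar ends are at scene ≈(219.2,176) and (237.5,167.5), and top ≈(293.8,201.1) and (280.7,214.3). It stands clear of the other two blues.

```bash
cat > m2.py <<'E'
from h import *
a=grab("scene");b=grab("top")
P=tri(a,(219.2,176),b,(293.8,201.1));Q=tri(a,(237.5,167.5),b,(280.7,214.3));print("loop ends tri",P,Q)
P=onz(a,219.2,176,.132);Q=onz(a,237.5,167.5,.132);print("scene z.132",P,Q,(P+Q)/2,np.linalg.norm(P-Q))
P=onz(b,293.8,201.1,.132);Q=onz(b,280.7,214.3,.132);print("top z.132",P,Q,(P+Q)/2,np.linalg.norm(P-Q),np.degrees(np.arctan2(*(P-Q)[1::-1])))
# foot in scene: crop circle centre ~ (168,188)/4 top face z=.028
print("foot",onz(a,190+167/4,150+192/4,.028))
# bar tops corners
bx=[(370.2,210.4),(375.7,200.8),(400,214.9),(394.5,224.5)]
print("bar tri",tri(a,(385.2,212.5),b,(163.1,154.3)))
bt=[onz(b,u,v,.25) for u,v in [(153.8,151.8),(156.6,147),(173.4,156.6),(170.6,161.4)]]
print("bar top",np.mean(bt,0),[np.round(x,3) for x in bt]); d=(bt[2]+bt[3]-bt[0]-bt[1]);print(np.degrees(np.arctan2(d[1],d[0])))
print("hooktip",onz(b,210,187,.195))
# foot of stand (white): hsv in top
def pts(*L): return [onz(b,u,v,.005) for u,v in L]
R=pts((185.3,197.9),(191.6,195.8),(197.9,214.7),(191.6,216.8)); far=(R[2]+R[3])/2; near=(R[0]+R[1])/2
print("pointer far",far,"near",near,np.degrees(np.arctan2(*(far-near)[1::-1])))
S=[onz(a,u,v,.005) for u,v in [(336.3,209.2),(343.1,206.7),(353.0,245.3),(358.8,242.9)]]
f2=(S[0]+S[1])/2;n2=(S[2]+S[3])/2;print("scene pointer",f2,n2,np.degrees(np.arctan2(*(f2-n2)[1::-1])))
m=cv2.inRange(b["frame"],(190,190,190),(255,255,255))[120:220,130:230];
n,l,s,c=cv2.connectedComponentsWithStats(m);i=1+np.argmax(s[1:,4]);print(s[i])
ys,xs=np.nonzero(l==i);(cx,cy),r=cv2.minEnclosingCircle(np.c_[xs,ys].astype(np.float32));print(cx+130,cy+120,r,onz(b,cx+130,cy+120,.014))
for nm,u,v,z in(("yellow",284,153,.02),("amber",343,153,.135),("clear",337.2,202.4,.135),("blueB",253,203,.07),("blueC",257,241.5,.07)):print(nm,onz(b,u,v,z))
E
python3 m2.py
```

```text
loop ends tri [ 0.46853219 -0.15176018  0.13648642] [ 0.43227482 -0.11697205  0.12621005]
scene z.132 [ 0.46524418 -0.15031934  0.132     ] [ 0.43636658 -0.11392679  0.132     ] [ 0.45080538 -0.13212307  0.132     ] 0.04645787305381797
top z.132 [ 0.46933674 -0.15464147  0.132     ] [ 0.43220603 -0.1185594   0.132     ] [ 0.45077138 -0.13660043  0.132     ] 0.05177457039997558 -44.17939517339235
foot [ 0.4541658 -0.1304136  0.028    ]
bar tri [0.57466941 0.18783539 0.23455246]
bar top [0.57221335 0.18609253 0.25      ] [array([0.578, 0.211, 0.25 ]), array([0.59 , 0.204, 0.25 ]), array([0.566, 0.161, 0.25 ]), array([0.554, 0.168, 0.25 ])]
-118.93291202636976
hooktip [0.49748065 0.07236351 0.195     ]
pointer far [0.43137336 0.13449494 0.005     ] near [0.48896992 0.15547311 0.005     ] -159.98705342373717
scene pointer [0.43197326 0.13541107 0.005     ] [0.52593334 0.17598102 0.005     ] -156.64634895820734
[  10   37   63   46 1219]
170.9510040283203 184.24053192138672 31.073871612548828 [0.52593366 0.20875211 0.014     ]
yellow [ 0.62734449 -0.13545478  0.02      ]
amber [ 0.60671765 -0.29228147  0.135     ]
clear [ 0.46725182 -0.27484402  0.135     ]
blueB [ 0.46758774 -0.0420809   0.07      ]
blueC [ 0.35636534 -0.055231    0.07      ]
```

```bash
cat > go.py <<'E'
import sys
from h import *
from scipy.spatial.transform import Rotation as Rn
def plan(x,y,z,yaw):  # tool down, tool y along yaw (mod 180)
    o=robot.get_obs();R=np.array(o["ee_rot"]);p=np.array(o["tcp_pos"])
    for k in(0,180):
        a=np.radians(yaw+k);Y=np.array([np.cos(a),np.sin(a),0]);Z=np.array([0,0,-1.]);T=np.c_[np.cross(Y,Z),Y,Z]
        print("offset",(R.T@(np.array([x,y,z])-p)).round(4),"dr",Rn.from_matrix(R.T@T).as_rotvec().round(4))
    print("t",o["time_s"],"p",p.round(4),"yaw",np.degrees(np.arctan2(R[1,1],R[0,1])).round(2),"q",np.round(o["q"],1),"F",np.round(o["force"],1),o["width"])
if __name__=="__main__": plan(*map(float,sys.argv[1:]))
E
python3 go.py 0.573 0.187 0.36 -29
```

```text
offset [-0.4413 -0.1394 -0.1289] dr [-4.0000e-04  3.0000e-04  1.6431e+00]
offset [-0.4413 -0.1394 -0.1289] dr [-3.0000e-04 -4.0000e-04 -1.4984e+00]
t 0.3 p [0.2311 0.499  0.2311] yaw 65.15 q [ 52.8  21.8  74.3   0.   83.9 -12.3] F [ 0.4  0.3 -0.4] 0.08540801084084979
```

Request:
move_arm --commands '[{"grip": 0.085,"offset": [0,0,-0.05],"dr": [0,0,0.1]},{"grip": 0.085,"offset": [0,0,-0.1],"dr": [0,0,0.25]},{"grip": 0.085,"offset": [-0.04,-0.0127,-0.129],"dr": [0,0,0.4]},{"grip": 0.085,"offset": [-0.08,-0.025,-0.129],"dr": [0,0,0.55]},{"grip": 0.085,"offset": [-0.12,-0.038,-0.129],"dr": [0,0,0.7]},{"grip": 0.085,"offset": [-0.16,-0.0507,-0.129],"dr": [0,0,0.85]},{"grip": 0.085,"offset": [-0.2,-0.0633,-0.129],"dr": [0,0,1.0]},{"grip": 0.085,"offset": [-0.24,-0.076,-0.129],"dr": [0,0,1.14]},{"grip": 0.085,"offset": [-0.28,-0.0887,-0.129],"dr": [0,0,1.28]},{"grip": 0.085,"offset": [-0.32,-0.1,-0.129],"dr": [0,0,1.42]}]'

```text
time_s: 1.3
tcp_pos: [0.4805, 0.2724, 0.3604]
ee_rot: [[0.285, 0.959, 0.0], [0.959, -0.285, 0.0], [0.0, 0.0, -1.0]]
force: [0.2, 0.2, 1.2]
width: 0.0851
grip_force: 0.0
```

```bash
python3 go.py 0.573 0.187 0.36 -29
```

```text
offset [-0.0555  0.113   0.0004] dr [ 1.000e-04 -1.000e-04  2.172e-01]
offset [-0.0555  0.113   0.0004] dr [ 1.0000e-04  1.0000e-04 -2.9244e+00]
t 1.3 p [0.4805 0.2724 0.3604] yaw -16.55 q [ 17.3  19.   57.8   0.  103.2  33.8] F [0.2 0.2 1.2] 0.08512064878120404
```

Request:
move_arm --commands '[{"grip": 0.085,"offset": [-0.02,0.038,0],"dr": [0,0,0.1]},{"grip": 0.085,"offset": [-0.04,0.076,0],"dr": [0,0,0.217]},{"grip": 0.085,"offset": [-0.0555,0.113,0],"dr": [0,0,0.217]},{"grip": 0.085,"offset": [-0.0555,0.113,0],"dr": [0,0,0.217]},{"grip": 0.085,"offset": [-0.0555,0.113,0],"dr": [0,0,0.217]}]'

```text
time_s: 1.8
tcp_pos: [0.5729, 0.1885, 0.3597]
ee_rot: [[0.48, 0.877, -0.001], [0.877, -0.48, 0.0], [-0.001, -0.001, -1.0]]
force: [-0.3, -0.3, -0.1]
width: 0.0847
grip_force: 0.0
```

```bash
python3 - <<'E'
from h import *
f=grab("wrist","w1.png")
m=cv2.inRange(cv2.cvtColor(f["frame"],cv2.COLOR_BGR2HSV),(8,180,120),(22,255,255))
n,l,s,c=cv2.connectedComponentsWithStats(m);print(s,c)
i=1+np.argmax(s[1:,4]);r=cv2.minAreaRect(cv2.findNonZero((l==i).astype(np.uint8)));bx=cv2.boxPoints(r);print(bx)
P=np.array([onz(f,u,v,.255) for u,v in bx]);print(P.round(4),P.mean(0))
E
python3 go.py 0.573 0.187 0.222 -29
```

```text
[[     0      0    512    384 195961]
 [   249    167     14     48    599]
 [   394    350      6     12     48]] [[255.46540893 191.46302581]
 [255.49081803 190.43238731]
 [396.83333333 355.77083333]]
[[249. 167.]
 [262. 167.]
 [262. 214.]
 [249. 214.]]
[[0.5779 0.2119 0.255 ]
 [0.5886 0.2061 0.255 ]
 [0.5659 0.1637 0.255 ]
 [0.5545 0.1699 0.255 ]] [0.571731   0.18791808 0.255     ]
offset [-0.0015  0.0017  0.1382] dr [-0.0004  0.0001  0.0062]
offset [-0.0015  0.0017  0.1382] dr [-1.0000e-04 -7.0000e-04 -3.1354e+00]
t 1.85 p [0.5723 0.1892 0.3602] yaw -28.64 q [  7.   24.8  48.8   0.  106.4  35.7] F [-0.1  0.3  0.1] 0.08502705499340688
```

View pics/w1.png

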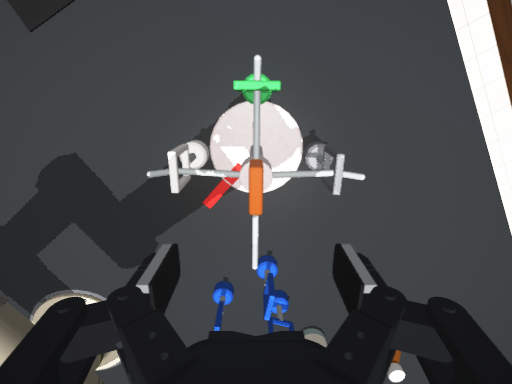

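The wrist view shows the bar at (256,190) centred between the fingers, with the empty hook pointing down to (256,265) and the red pointer at (223,187). It matches the earlier measurement, so I descend and grip.

Request:
move_arm --commands '[{"grip": 0.085,"offset": [-0.001,0,0.05],"dr": [0,0,0]},{"grip": 0.085,"offset": [-0.001,0,0.1],"dr": [0,0,0]},{"grip": 0.06,"offset": [-0.001,0,0.136],"dr": [0,0,0]},{"grip": 0.03,"offset": [-0.001,0,0.136],"dr": [0,0,0]},{"grip": 0.005,"offset": [-0.001,0,0.136],"dr": [0,0,0]},{"grip": 0.005,"offset": [-0.001,0,0.136],"dr": [0,0,0]},{"grip": 0.005,"offset": [-0.001,0,0.136],"dr": [0,0,0]},{"grip": 0.005,"offset": [-0.001,0,0.136],"dr": [0,0,0]},{"grip": 0.005,"offset": [-0.001,0,0.136],"dr": [0,0,0]}]' --force 30

```text
time_s: 2.75
tcp_pos: [0.5724, 0.1886, 0.2269]
ee_rot: [[0.479, 0.878, 0.004], [0.878, -0.479, 0.001], [0.003, 0.003, -1.0]]
force: [-1.4, 1.3, 5.6]
width: 0.0134
grip_force: 30.0
```

```bash
python3 go.py 0.572 0.188 0.223 -69.4
```

```text
offset [-0.0007 -0.0001  0.0039] dr [ 0.0016 -0.0037  0.7116]
offset [-0.0007 -0.0001  0.0039] dr [ 4.70e-03  2.00e-03 -2.43e+00]
t 2.75 p [0.5724 0.1886 0.2269] yaw -28.63 q [ 7.  27.2 66.1  0.  86.4 35.6] F [-1.4  1.3  5.6] 0.01342364670121273
```

Request:
move_arm --commands '[{"grip": 0.005,"offset": [0,0,0],"dr": [0,0,0.08]},{"grip": 0.005,"offset": [0,0,0],"dr": [0,0,0.18]},{"grip": 0.005,"offset": [0,0,0],"dr": [0,0,0.28]},{"grip": 0.005,"offset": [0,0,0],"dr": [0,0,0.38]},{"grip": 0.005,"offset": [0,0,0],"dr": [0,0,0.48]},{"grip": 0.005,"offset": [0,0,0],"dr": [0,0,0.58]},{"grip": 0.005,"offset": [0,0,0],"dr": [0,0,0.66]},{"grip": 0.005,"offset": [0,0,0],"dr": [0,0,0.71]},{"grip": 0.005,"offset": [0,0,0],"dr": [0,0,0.71]},{"grip": 0.005,"offset": [0,0,0],"dr": [0,0,0.71]}]'

```text
time_s: 3.75
tcp_pos: [0.5732, 0.1876, 0.2269]
ee_rot: [[0.936, 0.353, 0.005], [0.353, -0.936, -0.0], [0.005, 0.002, -1.0]]
force: [1.8, -3.5, 5.5]
width: 0.0135
grip_force: 30.0
```

Request:
move_arm --commands '[{"grip": 0.03,"offset": [0,0,0],"dr": [0,0,0]},{"grip": 0.06,"offset": [0,0,0],"dr": [0,0,0]},{"grip": 0.085,"offset": [0,0,0],"dr": [0,0,0]},{"grip": 0.085,"offset": [0,0,0],"dr": [0,0,0]},{"grip": 0.085,"offset": [0,0,-0.05],"dr": [0,0,0]},{"grip": 0.085,"offset": [0,0,-0.1],"dr": [0,0,0]},{"grip": 0.085,"offset": [0,0,-0.14],"dr": [0,0,0]},{"grip": 0.085,"offset": [0,0,-0.14],"dr": [0,0,0]},{"grip": 0.085,"offset": [0,0,-0.14],"dr": [0,0,0]}]'

```text
time_s: 4.65
tcp_pos: [0.572, 0.1882, 0.3646]
ee_rot: [[0.936, 0.353, 0.001], [0.353, -0.936, 0.0], [0.001, 0.0, -1.0]]
force: [-0.9, -0.4, -0.3]
width: 0.085
grip_force: 0.0
```

```bash
python3 - <<'E'
from h import *
f=grab("wrist","w2.png")
hsv=cv2.cvtColor(f["frame"],cv2.COLOR_BGR2HSV)
for nm,lo,hi,z in(("bar",(8,180,120),(22,255,255),.255),("ptr",(0,180,90),(4,255,255),.005)):
    m=cv2.inRange(hsv,lo,hi)
    n,l,s,c=cv2.connectedComponentsWithStats(m)
    i=1+np.argmax(s[1:,4]);bx=cv2.boxPoints(cv2.minAreaRect(cv2.findNonZero((l==i).astype(np.uint8))))
    P=np.array([onz(f,u,v,z) for u,v in bx]);e=[P[1]-P[0],P[2]-P[1]];e=max(e,key=np.linalg.norm)
    print(nm,s[i],c[i],bx.round(),P.mean(0),np.linalg.norm(e),np.degrees(np.arctan2(e[1],e[0])))
E
python3 go.py 0.451 -0.134 0.30 -46
```

```text
bar [251 192  13  20 173] [256.62427746 203.62427746] [[251. 192.]
 [263. 192.]
 [263. 211.]
 [251. 211.]] [0.55930897 0.1825959  0.255     ] 0.02033850915681029 -158.74901197271316
ptr [   0   96   26   61 1314] [ 11.09512938 127.10502283] [[ -0.  96.]
 [ 25.  96.]
 [ 25. 156.]
 [  0. 156.]] [0.44894235 0.61534769 0.005     ] 0.11026261806650078 -174.44175253312542
offset [-0.2267  0.2587  0.0636] dr [-0.0007  0.0015 -0.407 ]
offset [-0.2267  0.2587  0.0636] dr [2.1000e-03 1.0000e-03 2.7346e+00]
t 4.7 p [0.5718 0.1881 0.3634] yaw -69.32 q [  7.   24.8  48.3   0.  107.   76.3] F [0.6 0.1 0.4] 0.08507241246286479
```

View pics/w2.png

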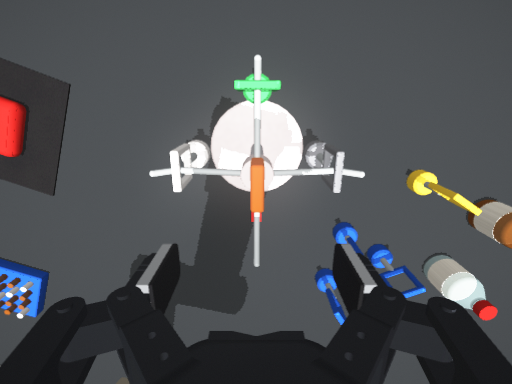

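The hook at (256,215–265) now lies over the pointer, with a red sliver at (256,217). Next I move above the blue wrench.

Request:
move_arm --commands '[{"grip": 0.085,"offset": [-0.03,0.034,0],"dr": [0,0,-0.1]},{"grip": 0.085,"offset": [-0.06,0.068,0],"dr": [0,0,-0.2]},{"grip": 0.085,"offset": [-0.09,0.102,0],"dr": [0,0,-0.3]},{"grip": 0.085,"offset": [-0.12,0.137,0.01],"dr": [0,0,-0.4]},{"grip": 0.085,"offset": [-0.15,0.171,0.03],"dr": [0,0,-0.407]},{"grip": 0.085,"offset": [-0.18,0.205,0.05],"dr": [0,0,-0.407]},{"grip": 0.085,"offset": [-0.205,0.234,0.063],"dr": [0,0,-0.407]},{"grip": 0.085,"offset": [-0.227,0.259,0.063],"dr": [0,0,-0.407]},{"grip": 0.085,"offset": [-0.227,0.259,0.063],"dr": [0,0,-0.407]},{"grip": 0.085,"offset": [-0.227,0.259,0.063],"dr": [0,0,-0.407]}]'

```text
time_s: 5.7
tcp_pos: [0.4506, -0.1344, 0.3003]
ee_rot: [[0.72, 0.694, -0.002], [0.694, -0.72, 0.002], [-0.0, -0.002, -1.0]]
force: [0.2, 0.4, 0.4]
width: 0.0848
grip_force: 0.0
```

```bash
python3 - <<'E'
from h import *
f=grab("wrist","w3.png")
hsv=cv2.cvtColor(f["frame"],cv2.COLOR_BGR2HSV)
m=cv2.inRange(hsv,(105,150,60),(125,255,255))
n,l,s,c=cv2.connectedComponentsWithStats(m)
for i in range(1,n):
    if s[i,4]>100: print(s[i],c[i].round(1),onz(f,*c[i],.1).round(3))
print("expect top centre",proj(f,[.451,-.134,.132]),"foot",proj(f,[.451,-.134,0.028]))
E
python3 go.py 0.451 -0.134 0.086 -46
```

```text
[201  79  37  50 900] [219.4 104.7] [ 0.475 -0.048  0.1  ]
[ 235  140   44   37 1130] [256.5 161.3] [ 0.456 -0.129  0.1  ]
[ 146  148   50   56 1328] [170. 171.] [ 0.368 -0.056  0.1  ]
expect top centre [256.52965858 172.90363293] foot [256.59289855 155.96454738]
offset [-1.000e-04  6.000e-04  2.146e-01] dr [-0.0018  0.0001 -0.0002]
offset [-1.000e-04  6.000e-04  2.146e-01] dr [2.0000e-04 2.9000e-03 3.1414e+00]
t 5.75 p [ 0.451  -0.1338  0.3006] yaw -46.01 q [-31.   11.2  78.2   0.   90.8  15. ] F [-0.5  0.2 -0.3] 0.08489266334456164
```

View pics/w3.png

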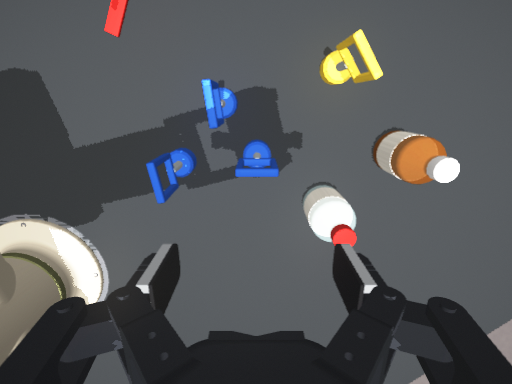

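The wrist view confirms the target blue wrench, with its loop bar horizontal at (257,172) against an expected (256.5,173). The fingers clear its neighbours. Descend and grip.

Request:
move_arm --commands '[{"grip": 0.085,"offset": [0,0,0.05],"dr": [0,0,0]},{"grip": 0.085,"offset": [0,0,0.1],"dr": [0,0,0]},{"grip": 0.085,"offset": [0,0,0.15],"dr": [0,0,0]},{"grip": 0.085,"offset": [0,0,0.19],"dr": [0,0,0]},{"grip": 0.085,"offset": [0,0,0.214],"dr": [0,0,0]},{"grip": 0.07,"offset": [0,0,0.214],"dr": [0,0,0]},{"grip": 0.055,"offset": [0,0,0.214],"dr": [0,0,0]},{"grip": 0.04,"offset": [0,0,0.214],"dr": [0,0,0]},{"grip": 0.04,"offset": [0,0,0.214],"dr": [0,0,0]},{"grip": 0.04,"offset": [0,0,0.214],"dr": [0,0,0]}]' --force 35

```text
time_s: 6.75
tcp_pos: [0.4517, -0.1345, 0.0886]
ee_rot: [[0.719, 0.695, 0.002], [0.695, -0.719, -0.001], [0.001, 0.002, -1.0]]
force: [-0.4, 1.2, 6.8]
width: 0.0516
grip_force: 37.6
```

```bash
python3 go.py 0.451 -0.134 0.25 -46
```

```text
offset [-0.     -0.0004 -0.1614] dr [ 0.0025 -0.001  -0.0001]
offset [-0.     -0.0004 -0.1614] dr [-1.5000e-03 -3.9000e-03  3.1415e+00]
t 6.75 p [ 0.4517 -0.1345  0.0886] yaw -46.0 q [-31.   23.7  98.9   0.   57.2  15. ] F [-0.4  1.2  6.8] 0.05155038883107441
```

Request:
move_arm --commands '[{"grip": 0.04,"offset": [0,0,-0.02],"dr": [0,0,0]},{"grip": 0.04,"offset": [0,0,-0.06],"dr": [0,0,0]},{"grip": 0.04,"offset": [0,0,-0.11],"dr": [0,0,0]},{"grip": 0.04,"offset": [0,0,-0.15],"dr": [0,0,0]},{"grip": 0.04,"offset": [0,0,-0.19],"dr": [0,0,0]},{"grip": 0.04,"offset": [0,0,-0.19],"dr": [0,0,0]},{"grip": 0.04,"offset": [0,0,-0.19],"dr": [0,0,0]}]'

```text
time_s: 7.45
tcp_pos: [0.4509, -0.1343, 0.2777]
ee_rot: [[0.719, 0.695, 0.001], [0.695, -0.719, -0.001], [0.0, 0.001, -1.0]]
force: [0.1, 0.5, -2.8]
width: 0.0519
grip_force: 37.5
```

```bash
python3 go.py 0.408 0.126 0.279 -69.3
```

```text
offset [ 0.1499 -0.2171 -0.0015] dr [ 0.0014 -0.0006  0.4065]
offset [ 0.1499 -0.2171 -0.0015] dr [ 9.0000e-04  1.9000e-03 -2.7351e+00]
t 7.45 p [ 0.4509 -0.1343  0.2777] yaw -46.01 q [-31.   11.8  81.1  -0.   87.   15. ] F [ 0.1  0.5 -2.8] 0.05187158892838982
```

Request:
move_arm --commands '[{"grip": 0.04,"offset": [0.01,-0.014,0],"dr": [0,0,0.03]},{"grip": 0.04,"offset": [0.03,-0.043,0],"dr": [0,0,0.1]},{"grip": 0.04,"offset": [0.05,-0.072,0],"dr": [0,0,0.17]},{"grip": 0.04,"offset": [0.07,-0.101,0],"dr": [0,0,0.24]},{"grip": 0.04,"offset": [0.09,-0.13,0],"dr": [0,0,0.3]},{"grip": 0.04,"offset": [0.11,-0.159,0],"dr": [0,0,0.36]},{"grip": 0.04,"offset": [0.13,-0.188,0],"dr": [0,0,0.4]},{"grip": 0.04,"offset": [0.145,-0.21,0],"dr": [0,0,0.4065]},{"grip": 0.04,"offset": [0.15,-0.217,0],"dr": [0,0,0.4065]},{"grip": 0.04,"offset": [0.15,-0.217,0],"dr": [0,0,0.4065]}]'

```text
time_s: 8.45
tcp_pos: [0.4077, 0.1264, 0.2764]
ee_rot: [[0.935, 0.355, -0.002], [0.355, -0.935, -0.0], [-0.002, -0.001, -1.0]]
force: [0.6, -0.5, -1.3]
width: 0.0517
grip_force: 37.4
```

```bash
python3 - <<'E'
from h import *
f=grab("wrist")
# hook rod, from above: column centre of bright rod between bar and tip; expected line from axis
for r in (.06,.08,.1,.12,.129): print(r,proj(f,[.572+r*np.cos(np.radians(-159.3)),.188+r*np.sin(np.radians(-159.3)),.19]).round(1))
cv2.imwrite("pics/w4.png",f["frame"])
E
python3 go.py 0.408 0.126 0.174 -69.3
```

```text
0.06 [257.7  54.3]
0.08 [257.5  82.4]
0.1 [257.4 108.9]
0.12 [257.2 133.8]
0.129 [257.2 144.6]
offset [ 0.0002 -0.0004  0.1026] dr [-0.0001  0.0016  0.0008]
offset [ 0.0002 -0.0004  0.1026] dr [-2.6000e-03 -2.0000e-04 -3.1408e+00]
t 8.5 p [0.4081 0.1256 0.2766] yaw -69.25 q [ 1.2  7.4 86.9 -0.  85.8 70.4] F [-1.3  0.5 -0.9] 0.05204454763888571
```

View pics/w4.png

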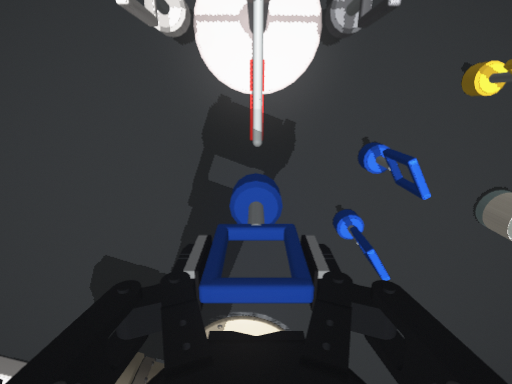

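The hook tip is at (257,143), in line with the loop centre at (256,262), and the wrench hangs straight in the grip. I lower it to passing height and then move inward.

Request:
move_arm --commands '[{"grip": 0.04,"offset": [0,0,0.04],"dr": [0,0,0]},{"grip": 0.04,"offset": [0,0,0.075],"dr": [0,0,0]},{"grip": 0.04,"offset": [0,0,0.102],"dr": [0,0,0]},{"grip": 0.04,"offset": [0,0,0.102],"dr": [0,0,0]},{"grip": 0.04,"offset": [0,0,0.102],"dr": [0,0,0]}]'

```text
time_s: 9.0
tcp_pos: [0.4088, 0.1251, 0.1758]
ee_rot: [[0.936, 0.352, -0.0], [0.352, -0.936, -0.0], [-0.0, 0.0, -1.0]]
force: [1.0, -0.2, 0.2]
width: 0.0515
grip_force: 37.4
```

```bash
python3 go.py 0.4785 0.1527 0.175 -69.3
python3 - <<'E'
from h import *
f=grab("scene"); c=f["frame"][130:290,270:450]
cv2.imwrite("pics/s2.png",cv2.resize(c,(720,640)[0:2],interpolation=2)[:600])
E
```

```text
offset [ 0.0749 -0.0013  0.0008] dr [ 0.0001  0.0001 -0.0012]
offset [ 0.0749 -0.0013  0.0008] dr [ 2.0000e-04 -2.0000e-04  3.1403e+00]
t 9.0 p [0.4088 0.1251 0.1758] yaw -69.37 q [ 1.1 12.8 97.9 -0.  69.3 70.4] F [ 1.  -0.2  0.2] 0.05152195354317038
```

View pics/s2.png

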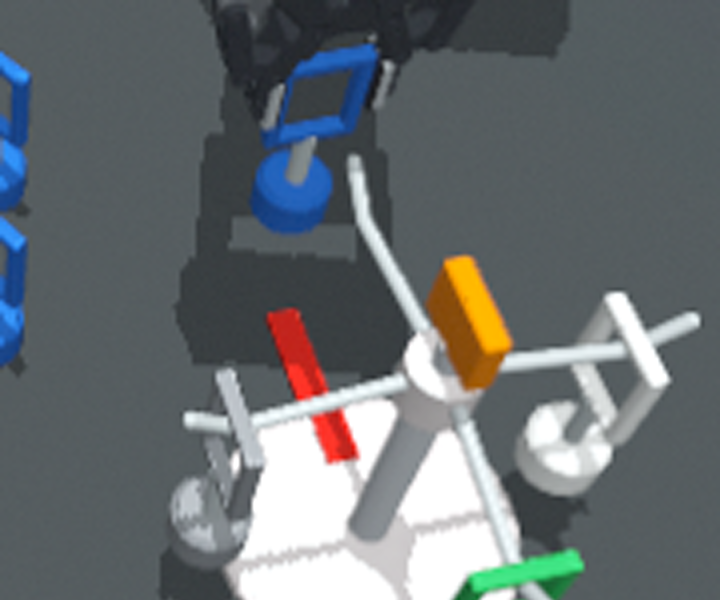

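In the scene crop the hook tip (352,160) faces the held loop centre (330,95), clear and at passing height. Inward now.

Request:
move_arm --commands '[{"grip": 0.04,"offset": [0.01,-0.001,0],"dr": [0,0,0]},{"grip": 0.04,"offset": [0.02,-0.001,0],"dr": [0,0,0]},{"grip": 0.04,"offset": [0.03,-0.001,0],"dr": [0,0,0]},{"grip": 0.04,"offset": [0.04,-0.001,0],"dr": [0,0,0]},{"grip": 0.04,"offset": [0.05,-0.001,0],"dr": [0,0,0]},{"grip": 0.04,"offset": [0.06,-0.001,0],"dr": [0,0,0]},{"grip": 0.04,"offset": [0.07,-0.001,0],"dr": [0,0,0]},{"grip": 0.04,"offset": [0.075,-0.001,0],"dr": [0,0,0]},{"grip": 0.04,"offset": [0.075,-0.001,0],"dr": [0,0,0]}]'

```text
time_s: 9.95
tcp_pos: [0.4786, 0.1535, 0.1751]
ee_rot: [[0.935, 0.354, -0.0], [0.354, -0.935, -0.0], [-0.0, 0.0, -1.0]]
force: [-0.6, 0.0, -1.7]
width: 0.0514
grip_force: 37.4
```

```bash
python3 go.py 0.4785 0.1527 0.146 -69.3
```

```text
offset [-0.0004  0.0008  0.0291] dr [0.     0.0001 0.0002]
offset [-0.0004  0.0008  0.0291] dr [-2.0000e-04  0.0000e+00 -3.1414e+00]
t 9.95 p [0.4786 0.1535 0.1751] yaw -69.29 q [ 4.3 20.  87.2 -0.  72.8 73.6] F [-0.6  0.  -1.7] 0.05143478840633141
```

Request:
move_arm --commands '[{"grip": 0.04,"offset": [0,0,0.01],"dr": [0,0,0]},{"grip": 0.04,"offset": [0,0,0.02],"dr": [0,0,0]},{"grip": 0.04,"offset": [0,0,0.026],"dr": [0,0,0]},{"grip": 0.04,"offset": [0,0,0.029],"dr": [0,0,0]},{"grip": 0.04,"offset": [0,0,0.029],"dr": [0,0,0]}]'

```text
time_s: 10.45
tcp_pos: [0.4785, 0.1534, 0.1463]
ee_rot: [[0.935, 0.353, 0.001], [0.353, -0.935, 0.0], [0.001, 0.0, -1.0]]
force: [3.0, 0.5, -0.1]
width: 0.0513
grip_force: 37.7
```

Request:
move_arm --commands '[{"grip": 0.04,"offset": [0,0,0.001],"dr": [0,0,0]},{"grip": 0.04,"offset": [0,0,0.002],"dr": [0,0,0]},{"grip": 0.04,"offset": [0,0,0.003],"dr": [0,0,0]},{"grip": 0.04,"offset": [0,0,0.003],"dr": [0,0,0]}]'

```text
time_s: 10.85
tcp_pos: [0.4796, 0.1536, 0.1448]
ee_rot: [[0.935, 0.353, 0.005], [0.353, -0.935, 0.001], [0.005, 0.001, -1.0]]
force: [4.2, 1.8, 8.1]
width: 0.0517
grip_force: 38.5
```

Contact: 8 N upward at the expected height, so the loop is resting on the rod. Release.

Request:
move_arm --commands '[{"grip": 0.052,"offset": [0,0,0],"dr": [0,0,0]},{"grip": 0.055,"offset": [0,0,0],"dr": [0,0,0]},{"grip": 0.06,"offset": [0,0,0],"dr": [0,0,0]},{"grip": 0.07,"offset": [0,0,0],"dr": [0,0,0]},{"grip": 0.08,"offset": [0,0,0],"dr": [0,0,0]},{"grip": 0.08,"offset": [0,0,0],"dr": [0,0,0]},{"grip": 0.08,"offset": [0,0,0],"dr": [0,0,0]}]'

```text
time_s: 11.55
tcp_pos: [0.478, 0.1534, 0.1433]
ee_rot: [[0.935, 0.354, -0.0], [0.354, -0.935, -0.0], [-0.0, -0.0, -1.0]]
force: [-0.5, 1.4, -0.7]
width: 0.0801
grip_force: 0.0
```

```bash
python3 go.py 0.4785 0.1527 0.33 -69.3
python3 - <<'E'
from h import *
f=grab("wrist");g=grab("scene"); c=cv2.resize(g["frame"][150:278,300:428],(384,384))
cv2.imwrite("pics/s3.png",cv2.resize(np.hstack([f["frame"],c]),(798,342)))
E
```

```text
offset [ 0.0002  0.0008 -0.1867] dr [-0.0001  0.0003  0.    ]
offset [ 0.0002  0.0008 -0.1867] dr [-4.0000e-04 -1.0000e-04 -3.1416e+00]
t 11.55 p [0.478  0.1534 0.1433] yaw -69.3 q [ 4.3 22.1 90.  -0.  68.  73.6] F [-0.5  1.4 -0.7] 0.08011924801614638
```

View pics/s3.png

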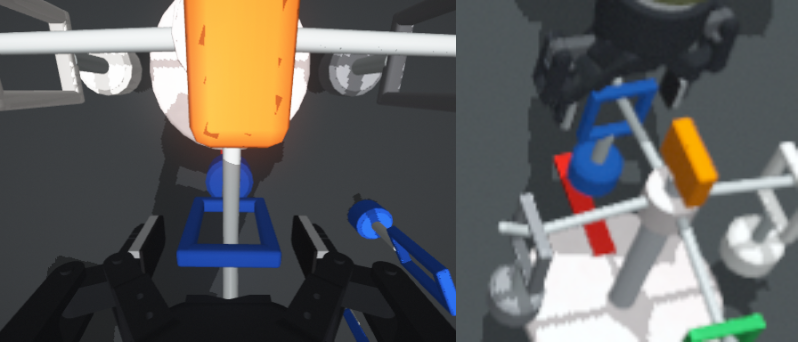

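The loop hangs on the rod at (232,240 in the left panel) with both fingers clear. Retreat straight up.

Request:
move_arm --commands '[{"grip": 0.08,"offset": [0,0,-0.015],"dr": [0,0,0]},{"grip": 0.08,"offset": [0,0,-0.04],"dr": [0,0,0]},{"grip": 0.08,"offset": [0,0,-0.08],"dr": [0,0,0]},{"grip": 0.08,"offset": [0,0,-0.12],"dr": [0,0,0]},{"grip": 0.08,"offset": [0,0,-0.16],"dr": [0,0,0]},{"grip": 0.08,"offset": [0,0,-0.19],"dr": [0,0,0]},{"grip": 0.08,"offset": [0,0,-0.19],"dr": [0,0,0]},{"grip": 0.08,"offset": [0,0,-0.19],"dr": [0,0,0]},{"grip": 0.08,"offset": [0,0,-0.19],"dr": [0,0,0]},{"grip": 0.08,"offset": [0,0,-0.19],"dr": [0,0,0]}]'

```text
time_s: 12.65
tcp_pos: [0.4778, 0.1533, 0.3321]
ee_rot: [[0.935, 0.353, -0.002], [0.353, -0.935, -0.0], [-0.002, -0.001, -1.0]]
force: [-0.6, -0.7, 0.3]
width: 0.0799
grip_force: 0.0
```

Run:
```python
from h import *
f=grab("wrist");g=grab("scene"); c=cv2.resize(g["frame"][150:278,300:428],(384,384))
cv2.imwrite("pics/s4.png",cv2.resize(np.hstack([f["frame"],c]),(798,342)))
```

```text
(no output)
```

View pics/s4.png

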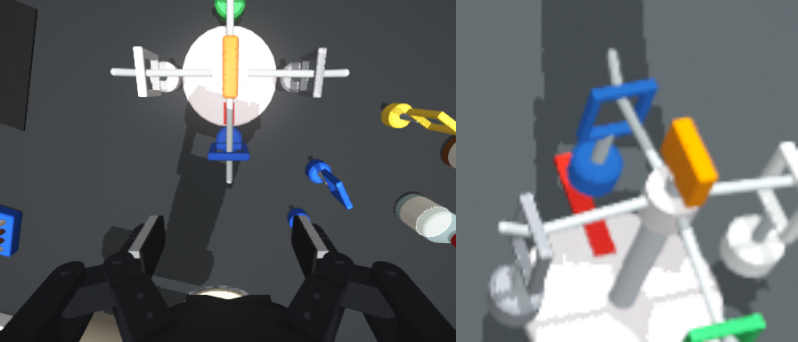

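The blue wrench hangs at (229,150 in the left panel) with the rod through its loop, along the pointer, and the gripper is clear. I let it settle and hand in.

Request:
move_arm --commands '[{"grip": 0.08,"offset": [0,0,0],"dr": [0,0,0]},{"grip": 0.08,"offset": [0,0,0],"dr": [0,0,0]},{"grip": 0.08,"offset": [0,0,0],"dr": [0,0,0]},{"grip": 0.08,"offset": [0,0,0],"dr": [0,0,0]},{"grip": 0.08,"offset": [0,0,0],"dr": [0,0,0]},{"grip": 0.08,"offset": [0,0,0],"dr": [0,0,0]},{"grip": 0.08,"offset": [0,0,0],"dr": [0,0,0]},{"grip": 0.08,"offset": [0,0,0],"dr": [0,0,0]},{"grip": 0.08,"offset": [0,0,0],"dr": [0,0,0]},{"grip": 0.08,"offset": [0,0,0],"dr": [0,0,0]}]'

```text
time_s: 13.75
tcp_pos: [0.4781, 0.1534, 0.3333]
ee_rot: [[0.935, 0.353, 0.0], [0.353, -0.935, -0.0], [0.0, 0.0, -1.0]]
force: [0.1, -0.6, -0.2]
width: 0.0803
grip_force: 0.0
```

```bash
python3 -c "
from plant import robot
print(robot.finish_job())"
```

```text
the job is handed in; nothing more can be done
None
```

I turned the empty hook to the red pointer, hung the blue wrench on it by its loop and let go; I handed the job in at about 14 s, and no verdict came back.

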